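Undersized scallop through the spring flap

ROBOT

A 7-joint arm with a two-finger parallel gripper is mounted at the origin on the work surface. World frame = base frame: x ahead of the robot, y to its left, z up, the work surface at z = 0. Lengths are in m, angles in rad, forces in N, time in s.
With the tool pointing down it reaches from about 0.35 to 0.9 m from the base axis. Payload 19.9 kg.
Tool frame: the origin (TCP) lies on the front face of the gripper's body, between the roots of the fingers; the fingertips stand 97 mm ahead of it and the grasp point (between the pads) lies 78 mm ahead of it (robot.nose_length is the z of the fingertips in the tool frame, in m); z points along the fingers, y is the line along which they close (so a half turn about z gives the same grasp; the last joint's range is limited). The gripper opens to 94 mm and grips with 3 to 60 N. Pads are 16 mm wide; open, the fingers measure 119 mm over their backs; the gripper's body (75 mm by 177 mm) begins 78 mm behind the grasp point.
Start: joints at [1.065, 0.417, -0.01, 1.614, 0.005, 1.111, -0.053], TCP at [0.28, -0.559, 0.303] pointing down, gripper open.
Joint ranges: [-2.81, 2.81], [-0.39, 2.02], [-1.27, 1.25], [0.06, 2.57], [-1.19, 4.33], [0.19, 2], [-2.82, 2.82]. Speed limits (rad/s): [1.89, 1.89, 2.39, 2.39, 3.01, 3.01, 3.01].

INTERFACE

Orientations are given as a rotation vector (axis times angle).
In Python, from rig import robot gives the robot as it stands. Calls block until the motion is done:
- robot.reach(position, orientation): joint-space move of the TCP to a pose.
- robot.line_to(position, orientation=None, velocity=0.15): straight line of the TCP; orientation=None keeps the orientation; velocity is the mean speed in m/s.
- robot.move_joints(angles): joint-space move.
- robot.release() and robot.clamp(grip_force=None): open the fingers fully, or close them until they stop; grip_force is the grip in N (None keeps the last).
- robot.dwell(seconds).
- robot.inverse_kinematics(position, orientation): joint angles nearest the present ones, or None.
- robot.observe(): the state.
- robot.snapshot(name): name is "scene" or "top" or "wrist"; returns the picture (400x640x3 uint8, red, green, blue); there is no depth.
- robot.camera_params(name): a dict with "mtx" (3x3 intrinsics, pixels), "R" (3x3) and "t" (3): a world point X has camera coordinates R X + t; the wrist camera has in their place "tool_from_camera" (4x4, takes a point from camera to tool coordinates, whose origin is the TCP and whose axes are the flange's). Camera axes: x right, y down, z forward; pixel columns grow to the right and rows downward; lengths in m; the calibration is good to about 2 mm. A picture is of the moment at which its call begins: read the wrist's pose just before it. camera_params takes no time and is no camera call.
A pose or a line that the arm cannot do raises robot.PlanningError and nothing moves.
- robot.sign_off(): hands the job in; it is judged then, once.
Trained networks look in the newest picture that a camera, given by its name, has taken for a name from the list of things; names that differ only in an ending like _2 or _b are one class to them, and where a whole thing is asked for, a point or a joint stands for the part that bears it (a point fixed in the world has none). Each returns a list of dicts, best first, with "conf" (0 to 1); they miss things now and then, are a little off and sometimes report something else, mostly with a low value. They report only what shows in the picture. A call takes as long as a camera call. They do not tell look-alikes from the thing itself.
- robot.trace(label, camera): "mask" (400x640 bool, what is visible of it).
- robot.mark_of(label, camera): "location" ([x, y, z] in m, in the coordinates of the camera as it stood for that picture, good to about 4 mm: a listed point, or the origin of a listed thing).
The state is a dict: "time_s": time; "qpos": joint angles; "dq": joint speeds; "joint_torque": joint torques, N m; "tool_pos": TCP position; "tool_rot": TCP orientation; "contact_force": force on the tool from outside, world axes, zero at the start; "wrist_torque": the same for the moment, N m; "width": finger opening in m; "grip_force": force on a finger pad.
Only numpy, scipy, OpenCV 4.12 (cv2) and the standard library are available. Lean on these libraries where they do the work, as an engineer would, in place of code of your own. Each camera call takes 0.05 s, during which the arm holds its last target. There are 200 camera calls.

TASK

The small scallop lying on the raised sorting deck is undersized: with the fingertips, push the spring flap open with one finger and, while that finger holds it open, push the small scallop through the doorway with the other finger so that it drops into the catch tub behind, then let the flap close. Slide the scallop gently along the deck, never squeezing or lifting it and never letting the flap press on it, and leave the other shells and things where they are.

Things in the scene. Friction and masses are not known exactly. Their poses are not given: they have to be found in the camera images.
- stand: Fixed sorting stand. Origin on the table (z = 0), in the doorway plane, below the fence's inner face. +x: push direction, from the deck through the doorway over the tub; +y: from the fence across the doorway to the flap's hinge; +z up. White deck: x -250 to 0, y -15 to 230 mm, top at z = 60 mm, ending in a sharp edge at x = 0. The points below are given in this frame.
- fence (a point): Point (-125, 0, 78 mm) of the stand: top of the fence's inner face, mid-length. The fence is a straight bar on the deck's edge along the push direction, x -250 to 0, inner face at y = 0, 12 mm thick, 18 mm above the deck; the scallop can be slid along it.
- doorway (a point): Point (0, 70, 60 mm) of the stand: middle of the deck's edge in the doorway. The doorway is 140 mm wide (y 0 to 140), open above, between two posts 36 mm above the deck (x -2 to 10 mm; fence-side post y -15 to -1, hinge post y 145 to 171). A scallop pushed over this edge tips and falls into the tub, below the flap.
- tub_floor (a point): Point (85, 80, 6 mm) of the stand: middle of the floor of the steel catch tub, 54 mm below the deck. Tub open above, inner space x 0 to 170, y 0 to 160 mm; its side and back walls rise 36 mm above the deck. The flap swings at deck level over it.
- flap (a joint): Opening of the spring flap, rad: 0 closed across the doorway, grows as it swings away from the deck over the tub, stop at 1.5. Upright aluminium leaf, vertical hinge. Spring-closed: 0.12 N m when closed, 0.19 N m wide open, lightly damped; closes in about half a second when let go.
- flap_tip (a point): Free end of the flap leaf, 135 mm from the hinge axis, 18 mm above the deck.
- flap_hinge (a point): On the flap's hinge axis, 18 mm above the deck, at x = 4, y = 140 mm of the stand. The leaf is 5 mm thick, spans 3 to 135 mm from the axis towards the fence and 3 to 33 mm above the deck; closed, its deck-side face is at x = 1.5 mm.
- scallop: The small scallop (loose, 35 g or so, brown-grey ribbed shell, wet and slippery, friction about 0.3): a round flat-bottomed disc 48 mm in diameter and 22 mm high, upright side wall from 3 to 13 mm height, domed above. Origin: centre of its underside. It starts on the deck, 90 to 130 mm before the doorway and 30 to 60 mm (its centre) from the fence.
- big_scallop: Bystander: the same kind of shell but 80 mm in diameter, 32 mm high, on the deck's far corner from doorway and fence. Origin: centre of its underside. Leave it.
- mussel: Bystander: dark mussel about 54 by 26 mm, 26 mm high, on the deck near the doorway but beyond the hinge side. Leave it.
- bowl: Bystander: steel bowl on the table, 120 mm wide, 55 mm high.
- jar: Bystander: jar on the table, 60 mm wide, 90 mm high.
- brush: Bystander: hand brush lying on the table on the robot's right.
- mug: Bystander: blue beaker on the table, 76 mm wide, 90 mm high.
Not all that is in view belongs to the job. Leave any blue, green or turquoise look-alike of the scallop alone.

How it is judged:
By the outcome, as a careful person would: the job done as asked, in the order asked, and still so for the second after the job is handed in, with the robot touching nothing.
It also fails if it takes over 40 s, if anything falls off the work surface, if the arm or the gripper's body presses on something with over 40 N, if the wrist force passes 120 N, or if a joint passes its speed limit or range.

## Working session

There is one attempt and no reset: what is moved stays moved. The work goes in short steps, each a Python script; the robot and the scene stay as the last script left them, time stands still between calls to the robot, and variables do not carry over. Pictures are saved under pics/ and viewed, at most 10 in all, crops included, and the job is handed in when it is done.

```bash
ls; mkdir -p pics; cat > h.py <<'E'
from rig import robot
import numpy as np, cv2
from scipy.spatial.transform import Rotation as R
def cam2world(cam,p,st=None):
    c=robot.camera_params(cam)
    if cam=="wrist":
        q=c["tool_from_camera"]@np.r_[p,1]
        return np.array(st["tool_pos"])+R.from_rotvec(st["tool_rot"]).apply(q[:3])
    return np.array(c["R"]).T@(np.array(p)-np.array(c["t"]))
def save(n,im): cv2.imwrite("pics/"+n+".png",im[:,:,::-1])
E
python3 - <<'E'
from h import *
s=robot.observe(); print(s["time_s"],s["tool_pos"],s["tool_rot"],s["width"])
a=robot.snapshot("top");b=robot.snapshot("scene")
save("a",np.vstack([a]));save("b",b)
for cam in("top","scene"):
  for l in("fence","doorway","tub_floor","flap_tip","flap_hinge","scallop","big_scallop","mussel","stand"):
    print(cam,l,[(np.round(cam2world(cam,d["location"]),4),round(d["conf"],2)) for d in robot.mark_of(l,cam)[:3]])
E
```

```text
pics
0.0 [ 0.27948225 -0.55875756  0.30203261] [-3.05637160e+00 -7.21810600e-01  5.85692521e-04] 0.093755969879617
top fence [(array([0.5229, 0.0982, 0.0731]), 0.97), (array([ 0.6381, -0.0456,  0.0789]), 0.65)]
top doorway [(array([ 0.5718, -0.0381,  0.0554]), 0.66)]
top tub_floor [(array([ 0.566 , -0.1204,  0.0029]), 0.8)]
top flap_tip [(array([ 0.51  , -0.0261,  0.0797]), 0.69)]
top flap_hinge [(array([ 0.6372, -0.0499,  0.0835]), 0.61)]
top scallop [(array([0.4514, 0.2438, 0.0024]), 0.79), (array([0.5612, 0.3396, 0.0019]), 0.77), (array([ 0.4171,  0.0776, -0.0021]), 0.67)]
top big_scallop [(array([0.6918, 0.1499, 0.0626]), 0.59), (array([0.5612, 0.0796, 0.0574]), 0.35)]
top mussel [(array([0.6991, 0.0084, 0.058 ]), 0.44)]
top stand [(array([ 0.4997, -0.0172,  0.0025]), 0.82), (array([0.7028, 0.0077, 0.0581]), 0.44)]
scene fence [(array([0.5257, 0.0997, 0.0779]), 0.9)]
scene doorway [(array([ 0.5727, -0.0344,  0.0619]), 0.8)]
scene tub_floor [(array([ 0.5688, -0.1169,  0.0079]), 0.64)]
scene flap_tip [(array([ 0.5047, -0.0288,  0.0796]), 0.81)]
scene flap_hinge [(array([ 0.6401, -0.0521,  0.0797]), 0.56)]
scene scallop [(array([ 0.5649,  0.3417, -0.0006]), 0.69), (array([0.5613, 0.0813, 0.0596]), 0.56), (array([0.4195, 0.0795, 0.0009]), 0.54)]
scene big_scallop [(array([0.6902, 0.1513, 0.0665]), 0.6)]
scene mussel [(array([0.7021, 0.0064, 0.0649]), 0.58)]
scene stand [(array([ 0.5021, -0.0223,  0.005 ]), 0.75)]
```

View pics/a.png

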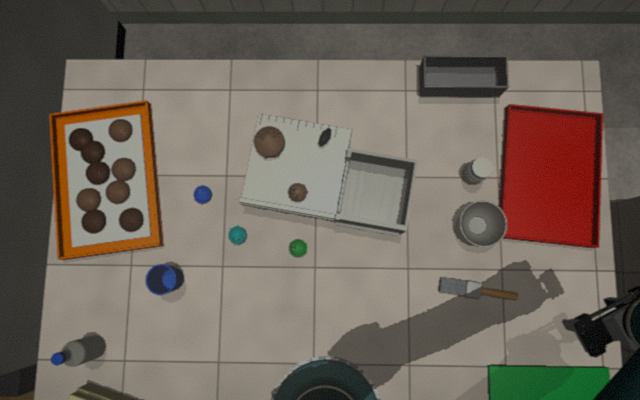

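View pics/b.png

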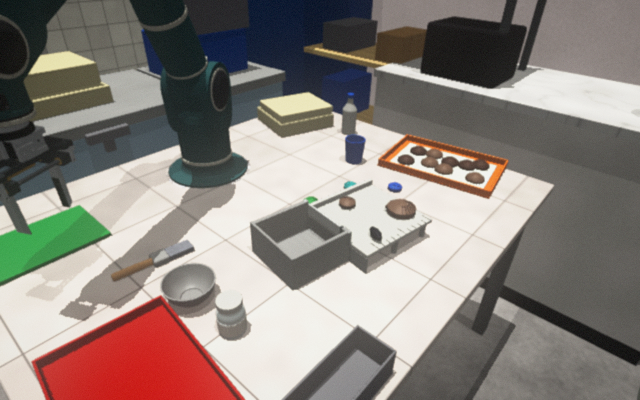

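The top view shows the small brown scallop at about pixel (298,192) on the deck. The turquoise (238,235), green (298,248) and blue (203,194) look-alikes are on the table and don't matter. I'll fit the stand pose next, then hover and take a closer look with the wrist camera.

```bash
cat >> h.py <<'E'
PTS=dict(fence=(-125,0,78),doorway=(0,70,60),tub_floor=(85,80,6),flap_tip=(4,5,78),flap_hinge=(4,140,78))
def fit(obs):
    P=np.array([PTS[k] for k,_ in obs])/1000; W=np.array([w for _,w in obs])
    p=P[:,:2]-P[:,:2].mean(0); w=W[:,:2]-W[:,:2].mean(0)
    a=np.arctan2((p[:,0]*w[:,1]-p[:,1]*w[:,0]).sum(),(p*w).sum())
    M=np.array([[np.cos(a),-np.sin(a)],[np.sin(a),np.cos(a)]])
    o=W[:,:2].mean(0)-M@P[:,:2].mean(0)
    return a,o,M,np.round((W[:,:2]-(P[:,:2]@M.T+o))*1000,1),np.round((W[:,2]-P[:,2])*1000,1)
def tool_rot(phi,sgn):  # tool z down, tool y along sgn*(cos phi, sin phi)
    y=sgn*np.array([np.cos(phi),np.sin(phi),0]); z=np.array([0,0,-1.]); 
    return R.from_matrix(np.c_[np.cross(y,z),y,z]).as_rotvec()
E
python3 - <<'E'
from h import *
T=[("fence",(.5229,.0982,.0731)),("doorway",(.5718,-.0381,.0554)),("tub_floor",(.566,-.1204,.0029)),("flap_tip",(.51,-.0261,.0797)),("flap_hinge",(.6372,-.0499,.0835))]
S=[("fence",(.5257,.0997,.0779)),("doorway",(.5727,-.0344,.0619)),("tub_floor",(.5688,-.1169,.0079)),("flap_tip",(.5047,-.0288,.0796)),("flap_hinge",(.6401,-.0521,.0797))]
a,o,M,r,rz=fit(T+S); print(a,o,r.tolist(),rz)
print("scallop",M.T@(np.array([.5612,.0805])-o),"big",M.T@(np.array([.691,.1506])-o),"mus",M.T@(np.array([.7005,.0075])-o))
mid=o+M@np.array([-.108,.085]); phi=a+np.radians(40)
for s in(1,-1):
    q=robot.inverse_kinematics([*mid,.30],tool_rot(phi,s)); print(s,q)
    if q is not None: best=(s,q) if 'best' not in globals() or abs(q[6])<abs(best[1][6]) else best
print(best[0]); robot.reach([*mid,.30],tool_rot(phi,best[0]))
st=robot.observe(); im=robot.snapshot("wrist"); save("w",im); print(st["time_s"],st["tool_pos"])
obs=[]
for l in("fence","doorway","tub_floor","flap_tip","flap_hinge","scallop"):
    for d in robot.mark_of(l,"wrist")[:2]:
        w=cam2world("wrist",d["location"],st); print(l,w.round(4),M.T@(w[:2]-o),round(d["conf"],2))
E
```

```text
-1.7427005012560752 [ 0.50276484 -0.0230932 ] [[-1.2, -1.9], [0.1, -3.0], [-1.0, 0.1], [3.0, 1.8], [-2.8, 1.1], [1.6, -0.4], [1.0, 0.7], [1.8, 3.6], [-2.3, -0.9], [0.1, -1.1]] [-4.9 -4.6 -3.1  1.7  5.5 -0.1  1.9  1.9  1.6  1.7]
scallop [-0.11206217  0.03985335] big [-0.20333238  0.15574899] mus [-0.06396662  0.18958748]
1 [ 0.23160078  0.43846174 -0.52387965  1.6445357   0.23788611  1.12263005
 -1.39958974]
-1 [ 0.58726595  0.62360208 -1.08458396  1.63325609  0.57702193  1.24188477
  1.48338934]
1
3.5083 [0.6051212  0.06780195 0.29993023]
fence [0.5226 0.0978 0.0768] [-0.12254474 -0.00115772] 0.87
doorway [ 0.5712 -0.0311  0.06  ] [-0.00385539  0.06879509] 0.88
flap_tip [ 0.5071 -0.0352  0.0787] [0.0111364  0.00635592] 0.82
flap_hinge [ 0.6379 -0.0519  0.0778] [0.00529772 0.13805653] 0.84
scallop [0.5554 0.0737 0.0616] [-0.10433901  0.03535394] 0.93
scallop [ 0.4495  0.2379 -0.0018] [-0.24807036 -0.09717275] 0.91
```

View pics/w.png

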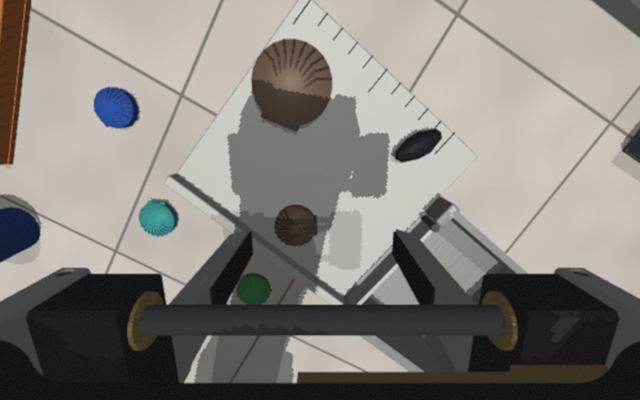

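The wrist view shows the scallop at (296,225) between the fence line and the doorway, with the fence/edge corner near (347,300) and the deck edge running up to the hinge post at about (437,210). I'll check the fit by ray-casting these pixels.

```bash
python3 - <<'E'
from h import *
a=-1.7427; o=np.array([.50276,-.02309]); M=np.array([[np.cos(a),-np.sin(a)],[np.sin(a),np.cos(a)]])
st=robot.observe(); K=np.array(robot.camera_params("wrist")["mtx"])
c=cam2world("wrist",np.zeros(3),st)
def ray(px,z):
    d=cam2world("wrist",np.linalg.inv(K)@[*px,1],st)-c; return c+d*(z-c[2])/d[2]
m=max(robot.trace("scallop","wrist"),key=lambda d:d["mask"][225,296]); ys,xs=np.nonzero(m["mask"])
print("mask",xs.min(),xs.max(),ys.min(),ys.max())
for z in(.068,): print("scallop",M.T@(ray(((xs.min()+xs.max())/2,(ys.min()+ys.max())/2),z)[:2]-o))
def proj(p,z):
    w=np.r_[o+M@np.array(p),z]; t=np.linalg.inv(robot.camera_params("wrist")["tool_from_camera"])@np.r_[R.from_rotvec(st["tool_rot"]).inv().apply(w-st["tool_pos"]),1]
    u=K@t[:3]; return tuple((u[:2]/u[2]).astype(int))
im=cv2.imread("pics/w.png")
for p,q,z in [((-.25,0),(0,0),.078),((0,0),(0,.14),.06),((-.25,.23),(0,.23),.06),((0,.14),(0,.23),.06),((-.25,-.012),(-.25,.23),.06)]:
    cv2.line(im,proj(p,z),proj(q,z),(0,0,255),1)
cv2.imwrite("pics/w2.png",im)
E
```

```text
mask 274 317 204 245
scallop [-0.10794747  0.03788208]
```

View pics/w2.png

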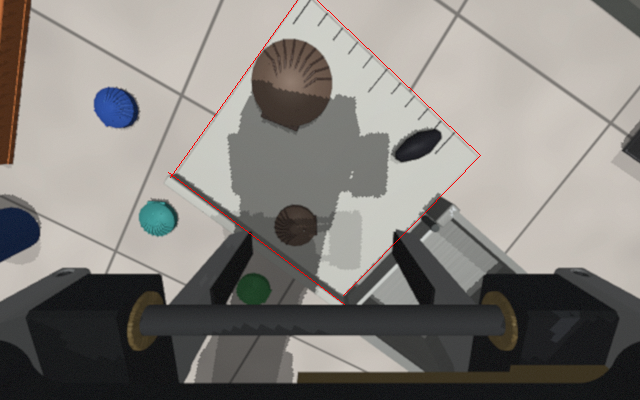

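The projected outline matches the deck to about 1 mm, and the scallop is at about (-108, 38) mm. Next I'll descend behind it and make the first slide toward the fence, stopping before the flap is touched.

```bash
cat >> h.py <<'E'
a=-1.7427; o=np.array([.50276,-.02309]); M=np.array([[np.cos(a),-np.sin(a)],[np.sin(a),np.cos(a)]])
OR=tool_rot(a+np.radians(40),1)
def B(x,y,z=.163):  # rear finger centre in stand mm -> TCP
    return [*(o+M@(np.array([x+40.8,y+34.2])/1000)),z]
E
python3 - <<'E'
from h import *
robot.line_to(B(-150,52,.19),OR,0.15); robot.line_to(B(-150,52),OR,0.05)
print(robot.observe()["contact_force"])
robot.line_to(B(-100,38),OR,0.04)
st=robot.observe(); print(st["time_s"],st["contact_force"],st["tool_pos"],B(-100,38)); save("p1",robot.snapshot("wrist"))
for d in robot.mark_of("scallop","wrist")[:3]:
    print(M.T@(cam2world("wrist",d["location"],st)[:2]-o),d["conf"])
E
```

```text
[-0.44144744 -0.69212261 -0.1976623 ]
6.9333 [ 1.17836283 -0.34432808 -0.19144325] [0.58407796 0.0231384  0.16299164] [np.float64(0.5840224876859815), np.float64(0.022887038781175303), 0.163]
[-0.06845205  0.02252729] 0.69
[-0.24952196 -0.09884486] 0.61
```

View pics/p1.png

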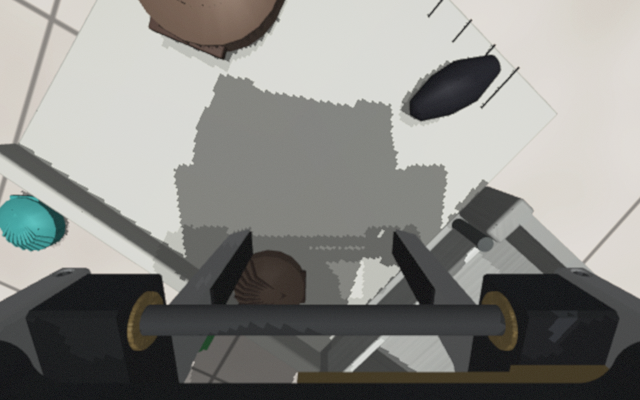

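The scallop at about (270,278) has moved to the fence against the left finger, as predicted at (-68, 23). I'll push on: the right finger opens the flap first, with one check along the way.

```bash
python3 - <<'E'
from h import *
robot.line_to(B(-58,37),OR,0.04)
st=robot.observe(); print(st["time_s"],st["contact_force"]); im1=robot.snapshot("wrist");t=robot.snapshot("top")
for d in robot.mark_of("scallop","wrist")[:3]:
    print(M.T@(cam2world("wrist",d["location"],st)[:2]-o),d["conf"])
for d in robot.mark_of("flap_tip","top")[:2]:
    print("tip",M.T@(cam2world("top",d["location"])[:2]-o),d["conf"])
save("p2",np.hstack([cv2.resize(im1[100:],None,fx=.75,fy=.75),cv2.resize(t[130:250,220:430],(320,225))]))
E
```

```text
8.2333 [-0.91836817  5.14937046  1.14833197]
[-0.02795462  0.02235894] 0.78
[-0.08410976 -0.09924444] 0.5
```

View pics/p2.png

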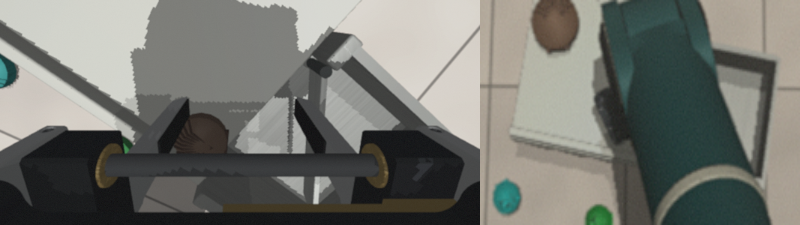

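The flap is held open by the right finger (about 5 N), and the scallop at about (205,130) in the left panel is at x = -28. I'll keep pushing it over the edge.

```bash
python3 - <<'E'
from h import *
robot.line_to(B(-16,37),OR,0.04); robot.dwell(.4)
st=robot.observe(); print(st["time_s"],st["contact_force"]); im1=robot.snapshot("wrist");t=robot.snapshot("scene")
for c in("wrist","scene"):
  for d in robot.mark_of("scallop",c)[:4]:
    w=cam2world(c,d["location"],st);print(c,M.T@(w[:2]-o),w[2],d["conf"])
save("p3",np.hstack([cv2.resize(im1[100:],None,fx=.75,fy=.75),cv2.resize(t[150:300,230:443],(320,225))]))
E
```

```text
10.0333 [-3.90133578 -1.15397173 -0.2653131 ]
wrist [-0.08428708 -0.09887161] -0.004275850377732232 0.86
wrist [0.0473543  0.02411255] 0.026300170466125816 0.57
scene [-0.36748301 -0.00188796] 0.0010339459471801066 0.62
scene [0.04143372 0.0291632 ] 0.02949408029723763 0.51
scene [-0.25553304 -0.09640794] -0.0015188933294615486 0.51
```

View pics/p3.png

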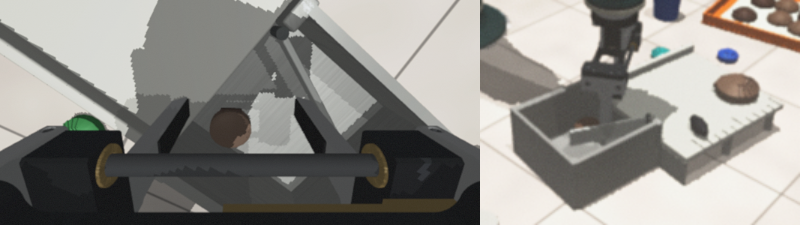

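The scallop is down in the tub, at x ≈ 45, y ≈ 26 and below deck level. I'll retract so the flap closes while following the finger, then lift clear.

```bash
python3 - <<'E'
from h import *
robot.line_to(B(-115,40),OR,0.07); robot.line_to(B(-115,40,.30),OR,0.15); robot.dwell(.5)
st=robot.observe(); print(st["time_s"],st["contact_force"]); im1=robot.snapshot("wrist");t=robot.snapshot("scene")
for c in("wrist","scene"):
  for l in("scallop","flap_tip"):
   for d in robot.mark_of(l,c)[:4]:
    w=cam2world(c,d["location"],st);print(c,l,M.T@(w[:2]-o),w[2],d["conf"])
save("p4",np.hstack([cv2.resize(im1[50:],None,fx=.75,fy=.75),cv2.resize(t[150:314,230:430],(320,262))]))
E
```

```text
13.3667 [-0.16168077  0.06802371  0.70249501]
wrist scallop [0.04174817 0.02467379] 0.024974846393207573 0.96
wrist scallop [-0.36371221 -0.00274359] 0.0011162967224696563 0.83
wrist scallop [-0.08228643 -0.10114824] -0.0025441555424825513 0.8
wrist scallop [-0.24648513 -0.09737122] -0.002793133111870183 0.75
wrist flap_tip [0.01413742 0.00033306] 0.0760812710872967 0.96
scene scallop [0.03690982 0.02777045] 0.03188041052630572 0.67
scene scallop [-0.25370997 -0.09676226] 0.00021341783214155058 0.51
scene scallop [-0.37028122 -0.00099502] -0.0005606285015949744 0.47
scene scallop [-0.08638471 -0.10133489] 0.0054408653000793256 0.43
scene flap_tip [0.00418224 0.00208283] 0.0778494416756636 0.56
scene flap_tip [-0.20429841  0.1547594 ] 0.06293289397436223 0.31
```

View pics/p4.png

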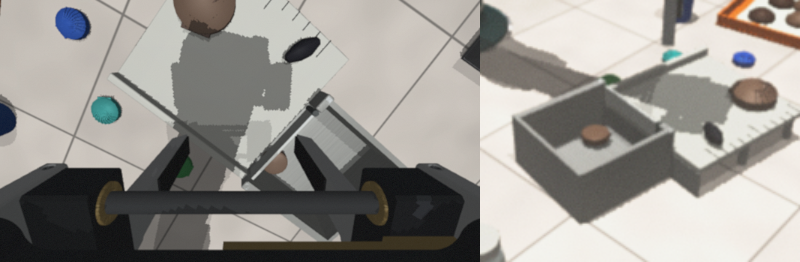

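The flap is closed across the doorway. Its tip reads the same as before the job, and the scallop is lying in the tub at about (595,133) in the right panel. The other shells haven't moved, so I'm handing the job in.

```bash
python3 -c "
from rig import robot
print(robot.sign_off())"
```

```text
the job is handed in; nothing more can be done
None
```

The small scallop was slid along the fence and through the flap held open by the other finger; it is now in the catch tub (apparently upside down), the flap is closed, the other shells look unmoved, and the job was handed in at about 14 s (verdict not shown).

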